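# Lock the bayonet cap into the demo door closer and fold its arm

### The arm

A 6-joint arm with a two-finger parallel gripper is mounted at the origin on the work surface. World frame = base frame: x ahead of the robot, y to its left, z up, the work surface at z = 0. Lengths are in m, angles in rad, forces in N, time in s.
With the tool pointing down it reaches from about 0.35 to 0.8 m from the base axis. Payload 7.3 kg.
Tool frame: the origin (TCP) lies at the very end of the fingers, on their centre line; the grasp point (between the pads) lies 19 mm behind it; z points along the fingers, y is the line along which they close (so a half turn about z gives the same grasp; the last joint's range is limited). The gripper opens to 85 mm and grips with 20 to 120 N. Pads are 22 mm wide; open, the fingers measure 114 mm over their backs; the gripper's body (76 mm by 85 mm) begins 54 mm behind the grasp point. The pads swing forward as they close: fully open they stand 13 mm farther back than shut.
Start: joints at [-1.46, 0.342, 1.524, -0, 1.275, -0.146], TCP at [0.133, -0.508, 0.231] pointing down, gripper open.
Joint ranges: [-2.53, 2.53], [-0.77, 2.02], [0.04, 2.7], [-1, 4.14], [0.28, 2.66], [-3.11, 3.11]. Speed limits (rad/s): [2.57, 2.57, 3.14, 3.14, 3.14, 3.14].

### API

Orientations are given as a 3x3 rotation matrix whose columns are the frame's x, y, z axes.
In Python, from plant import telemetry, imaging, manip gives the robot as it stands.
- The arm moves only by the shell command python3 -m inch 'ROWS' [FORCE]. ROWS is JSON, one flat list of numbers, 7 for each row, row after row: the shift along the tool's x, y, z in m, then the turn, a rotation vector about the tool's x, y, z in rad, then the opening in per cent of the stroke, from 0 (shut) to 100 (fully open). In form: [tx, ty, tz, wx, wy, wz, fingers, tx, ty, tz, wx, wy, wz, fingers, ...]. A call has 1 to 20 rows; each row shifts and turns the commanded pose from where the row before left it, along the tool's axes as they then stand; what a row does not reach is not made up. A row lasts 1/10 s, in which the tool goes at most 50 mm and 8.59 degrees, less where a joint would pass 70% of its speed; a pose out of reach is approached as far as the arm can. A call is refused whole if a number of a shift passes 0.05 or a number of a turn 0.15, either way. A call with a gripper value outside its range is refused whole. The fingers move at their own pace and stop on an object; FORCE is the grip in N (left out, the last holds). Time passes only in rows, so rows that do not move let the fingers close. It gives the time, the measured TCP pose, the force, the opening and the grip force at its end, in the units of the state.
- telemetry.observe(): the state, without advancing time (a new reading comes with each control period).
- imaging.capture(name): name is "scene" or "top"; returns a dict with "frame" (384x512x3 uint8, red, green, blue), "K" (3x3 intrinsics, pixels), "cam_to_world" (4x4, takes a point from camera to world coordinates). Camera axes: x right, y up, looking along -z (the intrinsics and any distortion apply to the point x, -y, -z); pixel columns grow to the right and rows downward; lengths in m; the calibration is good to about 2 mm. A picture is of the moment at which its call begins. There is no depth.
- manip.sign_off(): hands the job in; it is judged then, once.
Trained networks look in a picture, given as the dict that the camera call returned (one of the last four; its "shot" number tells which), for a name from the list of things; names that differ only in an ending like _2 or _b are one class to them, and where a whole thing is asked for, a point or a joint stands for the part that bears it (a point fixed in the world has none). Each returns a list of dicts, best first, with "p" (0 to 1); they miss things now and then, are a little off and sometimes report something else, mostly with a low value. They report only what shows in the picture. A call takes as long as a camera call. They do not tell look-alikes from the thing itself.
- imaging.find_in(picture, thing): "rect" ([left, top, right, bottom] in pixels, round what is visible of it).
- imaging.outline_of(picture, thing): "pixels" (384x512 bool, what is visible of it) and "rect" ([left, top, right, bottom] in pixels, round what is visible of it).
- imaging.tip_of(picture, thing): "pixel" ([row, column] in pixels: a listed point, or the origin of a listed thing).
The state is a dict: "clock": time; "joint_positions": joint angles; "qd": joint speeds; "tau": joint torques, N m; "eef_pos": TCP position; "eef_rot": TCP orientation; "wrist_force": force on the tool from outside, world axes, zero at the start; "ft_torque": the same for the moment, N m; "opening": finger opening in m; "gripper_force": force on a finger pad.
Only numpy, scipy, OpenCV 4.12 (cv2) and the standard library are available. Lean on these libraries where they do the work, as an engineer would, in place of code of your own. Each camera call takes 0.05 s, during which the arm holds its last target. There are 200 camera calls.

### The job

Put the demo door closer back together for display: set the cap with the two side lugs into the closer's round mouth, push it down against the spring, turn it clockwise (seen from above) about a quarter turn until the stop and let it spring up so that it is locked home. Then fold the swing arm fully back against the painted wood block, let go, and leave the other goods where they are.

Things in the scene. Friction and masses are not known exactly. Their poses are not given: they have to be found in the camera images.
- cap_center (a point): loose steel bayonet cap, 64 mm high, about 0.18 kg, standing upright; point on its axis half-way up (32 mm above the foot). From the foot: cross-bar 52 mm (along x) x 10 x 8 mm high, its ends are the two lugs; round shaft 28 mm in diameter up to 32 mm; on top a flat grip bar 46 mm (along x, parallel to the lugs) x 14 mm thick (y) x 32 mm high. z up. A half turn makes no difference
- mouth (a point): top centre of the closer's round mouth (collar 76 mm in diameter, top 70 mm above the shelf). x: across the case; y: along it to the arm pivot; z up. 34 mm hole with two opposite slots, 16 mm wide, reaching 30 mm from the axis, along a line 75 degrees counter-clockwise from x (seen from above). Home: cap turned 75 degrees clockwise from the slots to the stop, lugs along x, risen into notches
- disc (a point): top centre of the sprung disc in the mouth that the cap's foot presses: 8 mm below the mouth's top at rest (6 N, then 0.4 N per mm), bottoms 24 mm below it (12.5 N). The lugs pass under the teeth with the foot 18 mm or more below the mouth's top (best 20 to 22); at the stop, let go, the cap rises to foot 13 mm below it: locked. Let up in the slots it rises to 8 mm, not locked
- swing_knob (a point): centre of the upright round steel knob near the swing arm's end, 18 mm in diameter, 40 mm high, top 94 mm above the shelf, standing on the flat arm (24 mm wide, 10 mm thick, underside 44 mm above the shelf). Folded, the arm lies along the mouth's +y, with the white-painted wood block (40 x 150 mm, 52 mm high, lower than the knob's foot) on its +x side
- swing_pivot (a point): axis of the swing arm's upright hinge, on the closer's case, 120 mm from the mouth and 120 mm from the knob's axis
- swing_arm (a joint): angle of the swing arm in rad: 0 folded against the wood block, grows counter-clockwise (seen from above) as it stands open towards the robot; stiff hinge, stays where it is left (0.15 N m)
- plain_cap: another steel cap of the same height and grip bar but with a round 38 mm foot and no lugs: does not belong in the closer, leave it; origin at the centre of its underside
- bracket: silver L bracket, 90 x 50 x 50 mm, lying beyond the closer, leave it; origin under its centre
- hold_open_arm: black hold-open arm, flat, 230 mm long along its y, 20 mm high, lying to the left on the shelf, leave it; origin under its centre
- pivot_hinge: chrome pivot hinge, 70 x 85 mm, 14 mm high, lying flat, leave it; origin under its centre
Mind the look-alikes: they are no part of the job. What is shaped like the part that bears cap_center but red is not meant.

How it is judged:
By the outcome, as a careful person would: the job done as asked, in the order asked, and still so for the second after the job is handed in, with the robot touching nothing.
It also fails if it takes over 59 s, if anything falls off the work surface, if the arm or the gripper's body presses on something with over 40 N, if the wrist force passes 120 N, or if a joint passes its speed limit or range.

## Working session

There is one attempt and no reset: what is moved stays moved. The work goes in short steps, Python scripts to look and compute and a shell command to move; the robot and the scene stay as the last step left them, time stands still between calls to the robot, and variables do not carry over. Pictures are saved under pics/ and viewed, at most 10 in all, crops included, and the job is handed in when it is done.

```bash
ls; mkdir -p pics
cat > h.py <<'E'
import numpy as np, cv2
from plant import telemetry, imaging, manip
def ray(c,px):  # px=(row,col) -> origin, dir in world
    K=np.array(c["K"]);M=np.array(c["cam_to_world"])
    x=(px[1]-K[0,2])/K[0,0];y=(px[0]-K[1,2])/K[1,1]
    d=M[:3,:3]@np.array([x,-y,-1.]);return M[:3,3],d/np.linalg.norm(d)
def tri(rs):
    A=0;b=0
    for o,d in rs:
        P=np.eye(3)-np.outer(d,d);A=A+P;b=b+P@o
    p=np.linalg.solve(A,b);return p,[np.linalg.norm((np.eye(3)-np.outer(d,d))@(p-o)) for o,d in rs]
def atz(c,px,z):
    o,d=ray(c,px);return o+d*(z-o[2])/d[2]
def proj(c,p):
    K=np.array(c["K"]);M=np.linalg.inv(np.array(c["cam_to_world"]));q=M[:3,:3]@p+M[:3,3]
    return np.array([K[1,2]+K[1,1]*(-q[1]/-q[2]),K[0,2]+K[0,0]*q[0]/-q[2]])
def save(c,n,s=1,box=None):
    f=c["frame"][:,:,::-1]
    if box: f=f[box[0]:box[1],box[2]:box[3]]
    cv2.imwrite(n,cv2.resize(f,None,fx=s,fy=s,interpolation=cv2.INTER_CUBIC))
E
python3 - <<'E'
from h import *
np.set_printoptions(precision=4,suppress=True)
cs={n:imaging.capture(n) for n in("scene","top")}
big=np.hstack([cs[n]["frame"][:,:,::-1] for n in cs])
for n,c in cs.items():
    save(c,f"pics/{n}0.png",1.5);print(n,c.keys());print(c["K"]);print(np.array(c["cam_to_world"]))
    for t in["cap_center","mouth","disc","swing_knob","swing_pivot","plain_cap"]:
        print(t,[(np.round(r["pixel"],1),round(r["p"],2)) for r in imaging.tip_of(c,t)])
    print([(np.round(r["rect"]),round(r["p"],2)) for r in imaging.find_in(c,"cap_center")])
print(telemetry.observe())
E
```

```text
pics
scene dict_keys(['frame', 'K', 'cam_to_world', 'shot'])
[[412.0276   0.     249.4577]
 [  0.     412.0276 189.8335]
 [  0.       0.       1.    ]]
[[-0.4694 -0.6196  0.6291  1.3023]
 [ 0.8828 -0.3448  0.3191  0.3441]
 [ 0.0192  0.7051  0.7088  0.9079]
 [ 0.      0.      0.      1.    ]]
cap_center [(array([149.7, 181.2]), 0.54)]
mouth [(array([203.2, 254.9]), 0.87)]
disc [(array([210.5, 257.9]), 0.45), (array([161.8, 242.7]), 0.37)]
swing_knob [(array([209.9, 340. ]), 0.77)]
swing_pivot [(array([226.4, 296.2]), 0.8), (array([149.4, 180.8]), 0.57)]
plain_cap [(array([172.9, 163.9]), 0.59)]
[]
top dict_keys(['frame', 'K', 'cam_to_world', 'shot'])
[[435.7416   0.     251.316 ]
 [  0.     435.7416 190.3474]
 [  0.       0.       1.    ]]
[[-0.0072  0.9875 -0.1572  0.4316]
 [-1.     -0.0082 -0.0057 -0.0567]
 [-0.0069  0.1571  0.9876  1.1117]
 [ 0.      0.      0.      1.    ]]
cap_center [(array([229.7, 402.7]), 0.56), (array([239.5, 366.3]), 0.53)]
mouth [(array([188.6, 223.3]), 0.74)]
disc [(array([186.6, 227.4]), 0.61)]
swing_knob [(array([224.9, 136.1]), 0.97)]
swing_pivot [(array([192.8, 174.6]), 0.81)]
plain_cap [(array([199.2, 364.3]), 0.51)]
[(array([391., 223., 416., 237.]), 0.81), (array([351., 234., 375., 249.]), 0.7)]
{'clock': 0.8, 'joint_positions': array([-1.46  ,  0.3419,  1.5241, -0.    ,  1.2754, -0.146 ]), 'qd': array([ 0.0011,  0.0007, -0.0004, -0.0008, -0.0001, -0.0003]), 'tau': array([ -0.003 , -43.3521, -24.6258,  -0.0006,   0.0002,   0.    ]), 'eef_pos': array([ 0.1334, -0.5078,  0.2313]), 'eef_rot': array([[ 0.9672,  0.254 ,  0.    ],
       [ 0.254 , -0.9672, -0.0001],
       [-0.    ,  0.0001, -1.    ]]), 'wrist_force': array([-0.0563, -0.5241, -0.0311]), 'ft_torque': array([ 0.0156, -0.0136,  0.0551]), 'gripper_force': 0.0, 'opening': 0.08546425181301301}
```

View pics/scene0.png

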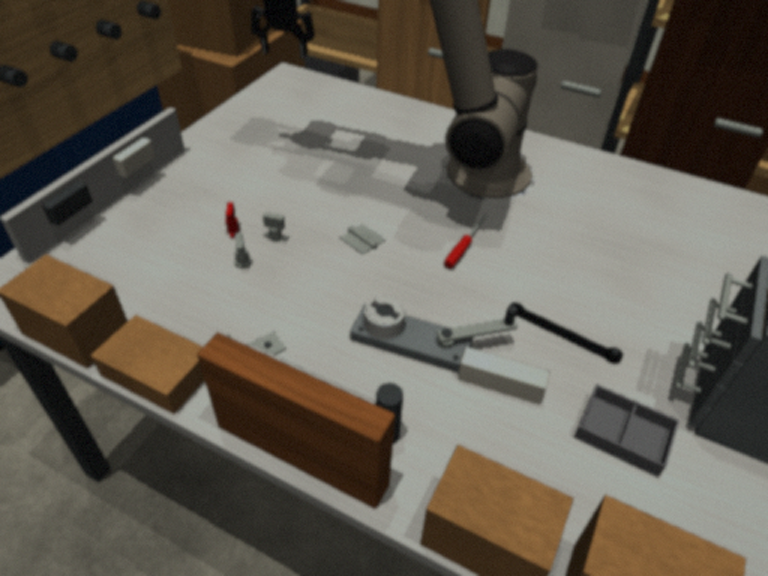

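View pics/top0.png

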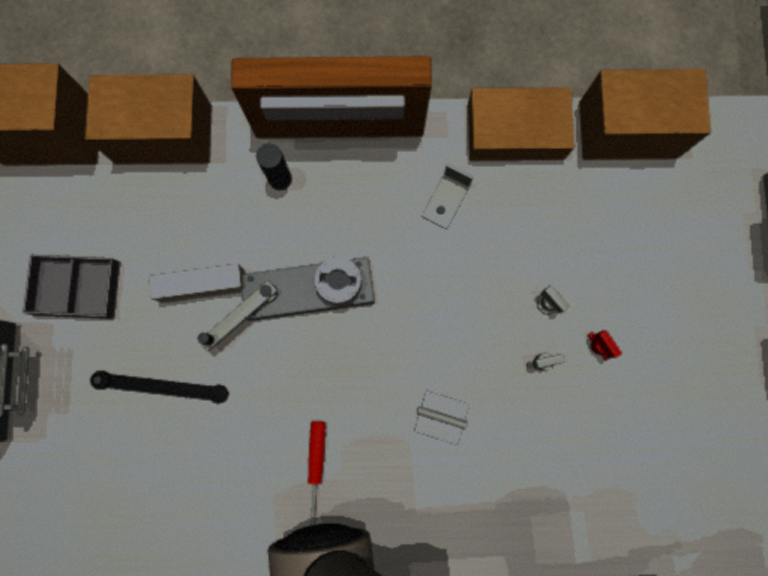

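Scene picture: closer mouth at (255,210) px (unscaled), knob at (340,217); three caps: red (155,145), silver A (161,168), silver B (182,150). Top picture: silver A (199,366), silver B (240,364), red (230,403); mouth (187,226), knob (225,137). Candidates for cap_center: A, B (silver), red is excluded. A close crop decides.

Run:
```python
from h import *
a=imaging.capture("scene")["frame"][120:190,135:205,::-1];b=imaging.capture("top")["frame"][185:255,345:415,::-1]
cv2.imwrite("pics/crop1.png",cv2.resize(np.hstack([a,b]),None,fx=5.5,fy=5.5,interpolation=cv2.INTER_CUBIC))
```

```text
(no output)
```

View pics/crop1.png

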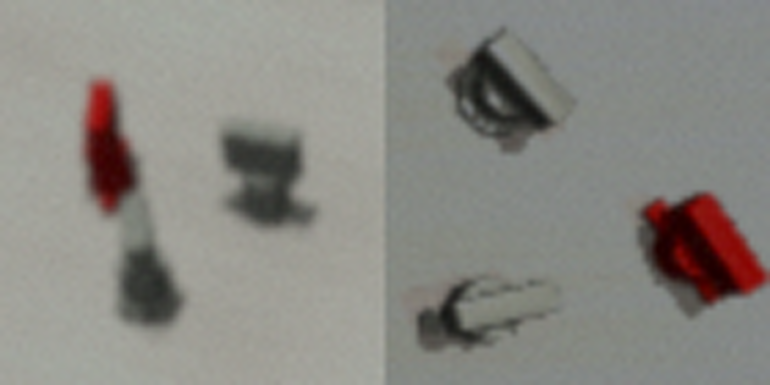

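The left picture's lower-left... B (top crop (505,310), i.e. full px (241,367)) shows cross-bar lugs poking out past the shaft; A has a round foot, so it is the plain cap. B is the target. Now triangulate.

Run:
```python
from h import *
np.set_printoptions(precision=4,suppress=True)
s=imaging.capture("scene");t=imaging.capture("top")
def best(c,n,near=None):
    L=imaging.tip_of(c,n)
    if near is not None: L=[r for r in L if np.hypot(*(np.array(r["pixel"])-near))<20]
    return np.array(L[0]["pixel"]) if L else None
P={}
for n,ns,nt in[("cap_center",(150,181),(240,366)),("mouth",(203,255),(188,224)),("swing_knob",(210,340),(225,136)),("swing_pivot",(226,296),(193,175)),("disc",(208,256),(187,226))]:
    a=best(s,n,ns);b=best(t,n,nt)
    if a is None or b is None: print(n,a,b);continue
    p,e=tri([ray(s,a),ray(t,b)]);P[n]=p;print(n,a,b,p,np.array(e))
    zt={"cap_center":.032,"mouth":.07,"swing_knob":.074,"swing_pivot":p[2],"disc":.062}[n]
    print("   at nominal z",atz(s,a,zt)[:2],atz(t,b,zt)[:2])
if "swing_pivot" in P:
    m,v,k=P["mouth"],P["swing_pivot"],P["swing_knob"]
    print(np.linalg.norm((m-v)[:2]),np.linalg.norm((k-v)[:2]),np.degrees(np.arctan2(*(v-m)[1::-1])),np.degrees(np.arctan2(*(k-v)[1::-1])))
# bar top of cap B in both views: bright/outline
for c,ns in((s,(150,181)),(t,(240,366))):
    for r in imaging.outline_of(c,"cap_center"):
        ys,xs=np.nonzero(r["pixels"]);print(r["p"],np.round(r["rect"]),ys.mean(),xs.mean(),len(ys))
f=t["frame"][225:258,350:382].max(axis=2).astype(int);
for row in f[5:28,:]: print(' '.join('%3d'%v for v in row))
```

```text
cap_center [150.9 181.3] [239.9 362.5] [ 0.4788 -0.3244  0.0373] [0.0027 0.0027]
   at nominal z [ 0.4744 -0.3313] [ 0.4778 -0.3232]
mouth [201.8 259.5] [188.  226.2] [0.5995 0.0139 0.0827] [0.0051 0.0051]
   at nominal z [0.5866 0.0136] [0.6037 0.0101]
swing_knob [211.1 341.1] [225.  137.3] [0.5145 0.224  0.0744] [0.0024 0.0024]
   at nominal z [0.5128 0.2261] [0.5153 0.2218]
swing_pivot [227.9 297.7] [195.3 179.3] [0.5915 0.1328 0.0312] [0.0027 0.0027]
   at nominal z [0.5902 0.1353] [0.5925 0.1303]
disc [210.8 258.6] [187.  226.1] [0.6067 0.016  0.0539] [0.0051 0.0051]
   at nominal z [0.6113 0.0237] [0.6075 0.0109]
0.1191868938556411 0.11935712819103642 93.85078528282658 130.17766386550048
0.7 [176. 142. 189. 162.] 150.55707762557077 182.68493150684932 219
0.64 [291. 204. 342. 226.] 218.17773019271948 319.59743040685225 467
0.63 [146. 137. 161. 157.] 146.4516129032258 153.96774193548387 155
0.77 [392. 221. 416. 238.] 229.59803921568627 402.63398692810455 306
0.5 [353. 233. 376. 246.] 240.75903614457832 364.1566265060241 166
136 136 136 136 133 137 137 135 138 135 135 139 139 136 
[... 2187 characters left out ...]
 138 134 135 136 135 134 136 136 135 137 137 136 137 136 136
137 127 100  97  98 108 130 133 125 102 106 130 132 134 134 135 136 137 136 137 136 136 135 136 136 137 136 136 138 139 137 139
136 135 133 132 130 132 138 134 135 130 130 135 134 134 134 136 137 136 135 134 138 134 138 136 132 136 136 135 136 137 136 138
135 132 135 134 134 138 132 132 133 133 136 132 135 134 134 133 133 136 135 133 135 135 135 137 136 136 136 134 136 135 135 133
139 140 137 137 134 138 138 138 134 136 138 134 136 134 134 137 136 134 136 137 133 137 135 138 137 135 137 137 137 136 136 135
135 137 134 135 137 134 134 137 135 136 137 134 140 136 136 139 137 136 140 136 136 137 137 137 136 138 135 137 136 134 135 138
```

```bash
cat > fit.py <<'E'
from h import *
from scipy.optimize import minimize
from scipy.ndimage import map_coordinates,gaussian_filter
def circ(r,z,n=72):
    a=np.linspace(0,2*np.pi,n,False);return lambda q:np.c_[q[0]+r*np.cos(a),q[1]+r*np.sin(a),np.full(n,z)]
def rect(l,w,z,n=20):
    u=np.linspace(-1,1,n);o=np.ones(n)
    e=np.r_[np.c_[u*l/2,o*w/2],np.c_[u*l/2,-o*w/2],np.c_[o*l/2,u*w/2],np.c_[-o*l/2,u*w/2]]
    def f(q):
        c,s=np.cos(q[2]),np.sin(q[2]);return np.c_[q[0]+c*e[:,0]-s*e[:,1],q[1]+s*e[:,0]+c*e[:,1],np.full(len(e),z)]
    return f
def gm(c,sg=.8):
    g=gaussian_filter(c["frame"].astype(float).mean(2),sg);gy,gx=np.gradient(g);return np.hypot(gx,gy)
def fit(cams,model,q0,span=.012,aspan=.3):
    G=[gm(c) for c in cams]
    def cost(q):
        P=model(q);return -sum(np.mean(map_coordinates(g,np.array([proj(c,p) for p in P]).T,order=1)) for c,g in zip(cams,G))
    best=(9,None);rng=np.random.default_rng(0)
    st=[np.array(q0)+rng.uniform(-1,1,len(q0))*([span,span]+[aspan]*(len(q0)-2)) for _ in range(25)]
    rs=[minimize(cost,s,method="Nelder-Mead",options=dict(initial_simplex=np.array([s]+[s+d for d in np.diag([.004,.004,.15][:len(s)])]),maxiter=60)) for s in st]
    r=min(rs,key=lambda r:r.fun);return r.x,-r.fun
E
python3 - <<'E'
from fit import *
np.set_printoptions(precision=4,suppress=True)
s=imaging.capture("scene");t=imaging.capture("top")
import pickle;pickle.dump((s,t),open("c0.pkl","wb"))
for n,m,q0 in[("mouth",circ(.038,.07),[.603,.012]),("knob",circ(.009,.094),[.514,.224]),("bar",rect(.046,.014,.064),[.478,-.324,1.85])]:
    for v,cc in(("s",[s]),("t",[t]),("both",[s,t])): print(n,v,*fit(cc,m,q0))
a=s["frame"][175:255,225:365,::-1];b=t["frame"][160:240,125:265,::-1]
cv2.imwrite("pics/closer.png",cv2.resize(np.vstack([a,b]),None,fx=3.75,fy=3.75,interpolation=cv2.INTER_CUBIC))
E
```

```text
mouth s [0.6287 0.0092] 13.930897839646775
mouth t [0.6097 0.014 ] 16.385961466712104
mouth both [0.6091 0.0141] 28.02285584397273
knob s [0.532 0.241] 27.28291727977646
knob t [0.5142 0.2218] 21.896646282236095
knob both [0.5142 0.2209] 39.7818791997646
bar s [ 0.4886 -0.3147  2.0477] 21.308489410385228
bar t [ 0.4694 -0.3085  1.7475] 14.233468558135268
bar both [ 0.4779 -0.319   1.7865] 29.707679245021712
```

View pics/closer.png

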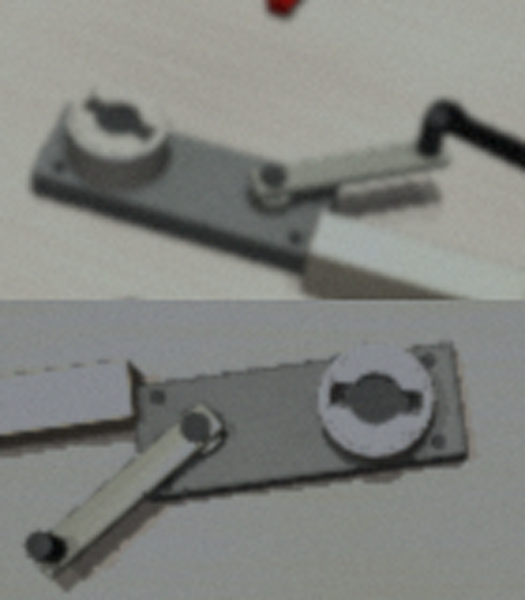

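The picture shows the closer: in the top view collar centre at full px (186.7,225), slots running along the case, pivot (194,178), knob (225,137), case edges tilted about 7°. Compute positions from these readings.

Run:
```python
from fit import *
import pickle
np.set_printoptions(precision=4,suppress=True)
s,t=pickle.load(open("c0.pkl","rb"))
for n,a,b,z in[("mouth",(175+120/3.75,225+117/3.75),(186.7,225),.07),("barTop",(120+130/5.5,135+262/5.5),(240.3,367),.064),
  ("knobtop",(175+105/3.75,225+443/3.75),(160+245/3.75,125+41/3.75),.094),("pivot",(175+175/3.75,225+272/3.75),(160+127/3.75,125+197/3.75),.06)]:
    print(n,*tri([ray(s,a),ray(t,b)]),atz(s,a,z)[:2],atz(t,b,z)[:2])
# case edges z~.03?
for e in([(140,382),(455,343)],[(150,498),(465,457)]):
    p=[atz(t,(160+(y-300)/3.75,125+x/3.75),.03) for x,y in e];d=p[0]-p[1];print("case",np.degrees(np.arctan2(d[1],d[0])))
p=[atz(t,(160+(y-300)/3.75,125+x/3.75),.07) for x,y in [(335,393),(418,400)]];d=p[0]-p[1];print("slot",np.degrees(np.arctan2(d[1],d[0])))
q0=[.476,-.322,1.8]
print(fit([t],rect(.046,.014,.064),q0,.004,.15),fit([s],rect(.046,.014,.064),q0,.004,.15))
# white wood block edges: Canny-less PCA
m=circ(.038,.07)
print(fit([s],m,[.605,.012],.004))
```

```text
mouth [0.6071 0.0135 0.0681] [np.float64(0.0003621069952245645), np.float64(0.0003621069952246068)] [0.6085 0.0146] [0.6069 0.013 ]
barTop [ 0.4745 -0.324   0.0659] [np.float64(0.0016332212080313554), np.float64(0.0016332212080314669)] [ 0.4723 -0.3237] [ 0.4754 -0.326 ]
knobtop [0.5109 0.2215 0.102 ] [np.float64(0.004158165736445567), np.float64(0.004158165736445538)] [0.5007 0.224 ] [0.513  0.2197]
pivot [0.5918 0.1313 0.057 ] [np.float64(0.0011841136335690914), np.float64(0.0011841136335690764)] [0.5937 0.1331] [0.5918 0.1297]
case 96.70353550464871
case 97.01322224881595
slot 84.63723731667486
(array([ 0.4782, -0.3269,  1.8005]), np.float64(11.638612316464402)) (array([ 0.4886, -0.3147,  2.0478]), np.float64(21.30847909526608))
(array([0.6076, 0.0148]), np.float64(12.148952918738274))
```

```bash
python3 -m inch '[0.0419,-0.01,0,0,0,0,50, 0.0419,-0.01,0,0,0,0,50, 0.0419,-0.01,0,0,0,0,50, 0.0419,-0.01,0,0,0,0,50, 0.0419,-0.01,0,0,0,0,50, 0.0419,-0.01,0,0,0,0,50, 0.0419,-0.01,0,0,0,0,50, 0.0419,-0.01,0,0,0,0,50, 0.0419,-0.01,0,0,0,0,50, 0,0,0.008,0,0,-0.149,50, 0,0,0.008,0,0,-0.149,50, 0,0,0.008,0,0,-0.149,50, 0,0,0.008,0,0,-0.149,50, 0,0,0.008,0,0,-0.149,50, 0,0,0.008,0,0,-0.149,50, 0,0,0.008,0,0,-0.149,50, 0,0,0.008,0,0,-0.149,50, 0,0,0.008,0,0,-0.149,50, 0,0,0.008,0,0,-0.149,50, 0,0,0.008,0,0,-0.053,50]' 90; python3 -c "
from h import *
t=imaging.capture('top');s=imaging.capture('scene')
a=s['frame'][90:190,120:220,::-1];b=t['frame'][180:280,320:420,::-1]
cv2.imwrite('pics/above.png',cv2.resize(np.hstack([a,b]),None,fx=4,fy=4,interpolation=cv2.INTER_CUBIC))
o=telemetry.observe();print(o['clock'],o['eef_pos'],o['eef_rot'],o['joint_positions'])"
```

```text
clock: 3.7
eef_pos: [0.4753, -0.325, 0.143]
eef_rot: [[-0.232, 0.973, 0.0], [0.973, 0.232, -0.0], [-0.0, 0.0, -1.0]]
wrist_force: [0.4, 0.1, -0.3]
opening: 0.0427
gripper_force: 0.0
3.8 [ 0.47473192 -0.3245491   0.14218157] [[-0.22724139  0.97383695 -0.00171538]
 [ 0.97383674  0.22724395  0.00148181]
 [ 0.00183286 -0.00133378 -0.99999743]] [-7.32888834e-01  5.15463842e-01  1.50739245e+00 -5.13867870e-05
  1.12100267e+00 -9.62112080e-01]
```

View pics/above.png

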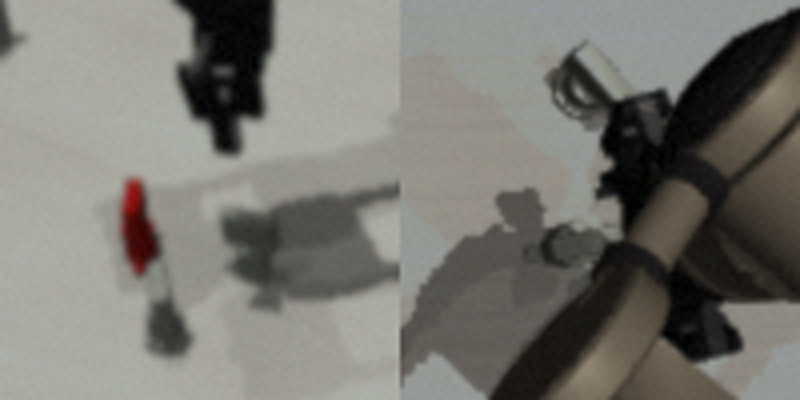

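The hand hangs over cap B (top crop about (575,250)), clear of the plain cap and the red cap. Descend and grip.

```bash
python3 -m inch '[0,0,0.0214,0,0,0,50, 0,0,0.0214,0,0,0,50, 0,0,0.0214,0,0,0,50, 0,0,0.0214,0,0,0,50, 0,0,0.0214,0,0,0,50, 0,0,0,0,0,0,50, 0,0,0,0,0,0,0, 0,0,0,0,0,0,0, 0,0,0,0,0,0,0, 0,0,0,0,0,0,0, 0,0,0,0,0,0,0, 0,0,0,0,0,0,0]' 90
```

```text
clock: 5.0
eef_pos: [0.476, -0.3258, 0.0378]
eef_rot: [[-0.227, 0.974, 0.002], [0.974, 0.227, -0.002], [-0.003, 0.002, -1.0]]
wrist_force: [-1.1, -0.8, 6.2]
opening: 0.0126
gripper_force: 88.7
```

```bash
python3 -m inch '[0,0,-0.03,0,0,0,0, 0,0,-0.03,0,0,0,0, 0,0,-0.03,0,0,0,0, 0,0,-0.03,0,0,0,0, 0.0375,0.0257,0,0,0,0,0, 0.0375,0.0257,0,0,0,0,0, 0.0375,0.0257,0,0,0,0,0, 0.0375,0.0257,0,0,0,0,0, 0.0375,0.0257,0,0,0,0,0, 0.0375,0.0257,0,0,0,0,0, 0.0375,0.0257,0,0,0,0,0, 0.0375,0.0257,0,0,0,0,0, 0,0,0,0,0,0.123,0, 0,0,0,0,0,0.123,0, 0,0,0,0,0,0.123,0, 0,0,0,0,0,0,0]'; python3 -c "
from h import *
np.set_printoptions(precision=4,suppress=True)
t=imaging.capture('top');s=imaging.capture('scene')
import pickle;pickle.dump((s,t),open('c1.pkl','wb'))
for c in(s,t): print(imaging.tip_of(c,'cap_center'),imaging.tip_of(c,'mouth'))
a=s['frame'][130:250,190:310,::-1];b=t['frame'][140:260,165:285,::-1]
cv2.imwrite('pics/over.png',cv2.resize(np.hstack([a,b]),None,fx=3.3,fy=3.3,interpolation=cv2.INTER_CUBIC))
o=telemetry.observe();print(o['clock'],o['eef_pos'],o['eef_rot'],o['joint_positions'],o['opening'],o['wrist_force'])"
```

```text
clock: 6.6
eef_pos: [0.6071, 0.0142, 0.1561]
eef_rot: [[0.14, 0.99, -0.001], [0.99, -0.14, 0.0], [-0.0, -0.001, -1.0]]
wrist_force: [-0.5, -0.3, -2.2]
opening: 0.0126
gripper_force: 88.2
[{'pixel': [145.7, 152.6], 'p': 0.66}, {'pixel': [185.3, 256.6], 'p': 0.57}] [{'pixel': [204.6, 255.2], 'p': 0.77}]
[{'pixel': [229.8, 402.2], 'p': 0.79}] [{'pixel': [188.9, 225.4], 'p': 0.97}]
6.9 [0.6073 0.0137 0.1563] [[ 0.1384  0.9904 -0.    ]
 [ 0.9904 -0.1384 -0.0001]
 [-0.0001 -0.     -1.    ]] [-0.1035  0.5555  1.3929 -0.0001  1.1932  0.0354] 0.012395719411259535 [-0.1892 -0.0886 -2.1223]
```

View pics/over.png

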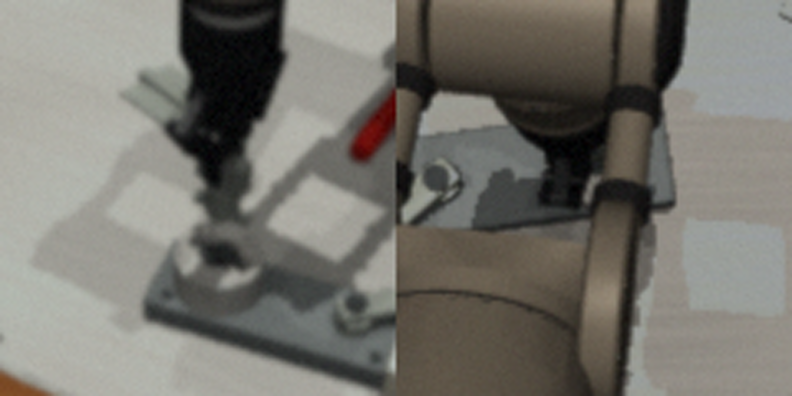

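Scene crop: cap in the fingers with its cross-bar around (222,212), just above the mouth (215,255), bar along the slots; the top view is hidden by the arm. Check the along-bar offset via the scene camera.

```bash
python3 -c "
from h import *;import pickle
np.set_printoptions(precision=2,suppress=True)
s,t=pickle.load(open('c1.pkl','rb'))
P=lambda x,y,z:proj(s,np.array([x,y,z]))
print('mouth .07',P(.6072,.0137,.069),'cap ctr',P(.6072,.0137,.1515),'+10mm y',P(.6072,.0237,.1515))
u=np.array([.14,.99]);
for h in(.12,.128):
  print('lug ends',[P(*(np.array([.6072,.0137])+k*.026*u),h) for k in(-1,1)])
print('bartop ends',[P(*(np.array([.6072,.0137])+k*.023*u),.1835) for k in(-1,1)])
f=s['frame'][150:215,225:285,::-1]
f=cv2.convertScaleAbs(f,alpha=1.6,beta=-30)
g=cv2.resize(f,None,fx=9,fy=9,interpolation=cv2.INTER_CUBIC)
def dot(p,c): cv2.circle(g,(int((p[1]-225+.5)*9),int((p[0]-150+.5)*9)),4,c,-1)
for k in(-1,1):
  for w in (-.005,.005):
    for h in(.12,.128): dot(P(.6072+k*.026*u[0]+w*u[1],.0137+k*.026*u[1]-w*u[0],h),(0,0,255))
dot(P(.6072,.0137,.1515),(0,255,0))
for a in np.linspace(0,6.28,24): dot(P(.6072+.017*np.cos(a),.0137+.017*np.sin(a),.07),(255,0,0))
cv2.imwrite('pics/ov2.png',g)"
```

```text
mouth .07 [206.82 256.13] cap ctr [185.53 257.1 ] +10mm y [186.83 260.5 ]
lug ends [array([189.76, 248.86]), array([198.17, 264.73])]
lug ends [array([187.66, 248.92]), array([196.07, 264.87])]
bartop ends [array([172.94, 250.25]), array([180.39, 264.89])]
```

View pics/ov2.png

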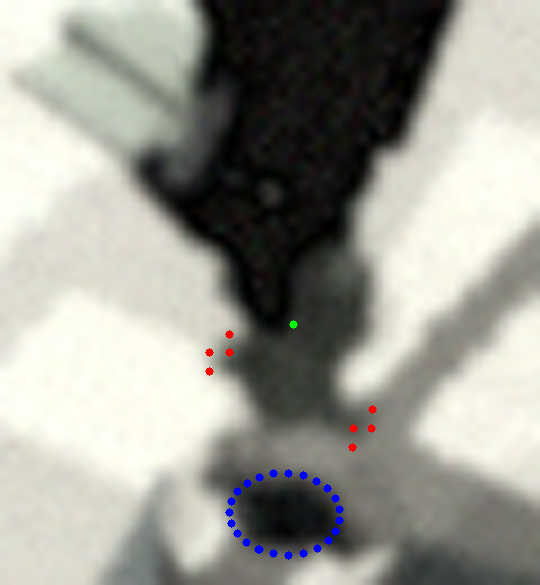

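Projected model (dots) matches the picture: lug ends near (215,358) and the hole ring agree within about 1–2 mm. Lower gently to 4 mm below the rim and feel.

```bash
python3 -m inch '[0,0,0.015,0,0,0,0, 0,0,0.015,0,0,0,0, 0,0,0.012,0,0,0,0, 0,0,0.006,0,0,0,0, 0,0,0.005,0,0,0,0, 0,0,0,0,0,0,0]'
```

```text
clock: 7.5
eef_pos: [0.6072, 0.0139, 0.1028]
eef_rot: [[0.139, 0.99, -0.001], [0.99, -0.139, 0.0], [-0.0, -0.001, -1.0]]
wrist_force: [-0.3, 0.3, -0.8]
opening: 0.0122
gripper_force: 88.2
```

```bash
python3 -m inch '[0,0,0.004,0,0,0,0, 0,0,0.004,0,0,0,0, 0,0,0.004,0,0,0,0, 0,0,0.004,0,0,0,0, 0,0,0,0,0,0,0, 0,0,0,0,0,0,0]'
```

```text
clock: 8.1
eef_pos: [0.6081, 0.0138, 0.0889]
eef_rot: [[0.139, 0.99, 0.003], [0.99, -0.139, -0.0], [-0.0, 0.003, -1.0]]
wrist_force: [-1.9, -0.2, 9.3]
opening: 0.0121
gripper_force: 89.7
```

```bash
python3 -m inch '[0,0,0.0012,0,0,0.07,0, 0,0,0,0,0,0.12,0, 0,0,0,0,0,0.12,0, 0,0,0,0,0,0.12,0, 0,0,0,0,0,0.12,0, 0,0,0,0,0,0.12,0, 0,0,0,0,0,0.12,0, 0,0,0,0,0,0.12,0, 0,0,0,0,0,0.12,0, 0,0,0,0,0,0.12,0, 0,0,0,0,0,0.12,0, 0,0,0,0,0,0,0]'; python3 -c "
from h import *
o=telemetry.observe();print(o['ft_torque'],o['joint_positions'])"
```

```text
clock: 9.3
eef_pos: [0.6091, 0.0136, 0.0882]
eef_rot: [[0.988, 0.157, 0.005], [0.157, -0.988, -0.001], [0.005, 0.002, -1.0]]
wrist_force: [-0.7, -1.1, 9.2]
opening: 0.0123
gripper_force: 89.7
[-0.12366725  0.03109824 -0.05384662] [-1.03309602e-01  6.28717325e-01  1.46729219e+00 -3.10042204e-04
  1.04049155e+00  1.31018051e+00]
```

```bash
python3 -m inch '[0,0,0,0,0,0.03,0, 0,0,0,0,0,0.03,0, 0,0,0,0,0,0,0]'; python3 -c "
from h import *
o=telemetry.observe();print(o['ft_torque'])"
```

```text
clock: 9.6
eef_pos: [0.6091, 0.0135, 0.0883]
eef_rot: [[0.995, 0.1, 0.005], [0.1, -0.995, -0.001], [0.005, 0.001, -1.0]]
wrist_force: [-0.8, -0.7, 8.1]
opening: 0.0124
gripper_force: 89.7
[-0.14706153  0.13913298 -0.03223976]
```

```bash
python3 -m inch '[0,0,0,0,0,0.03,0, 0,0,0,0,0,0.03,0, 0,0,0,0,0,0,0]'; python3 -c "
from h import *
o=telemetry.observe();print(o['ft_torque'],o['wrist_force'])"
```

```text
clock: 9.9
eef_pos: [0.6091, 0.0135, 0.0883]
eef_rot: [[0.999, 0.041, 0.005], [0.041, -0.999, -0.001], [0.005, 0.001, -1.0]]
wrist_force: [0.2, -0.4, 8.3]
opening: 0.0125
gripper_force: 89.7
[-0.18432099  0.05540954  0.14541131] [ 0.20666887 -0.3764656   8.30914104]
```

```bash
python3 -m inch '[0,0,0,0,0,0.02,0, 0,0,0,0,0,0.02,0, 0,0,0,0,0,0,0]'; python3 -c "
from h import *
o=telemetry.observe();print(o['ft_torque'],o['wrist_force'])"
```

```text
clock: 10.2
eef_pos: [0.6091, 0.0135, 0.0883]
eef_rot: [[1.0, 0.003, 0.005], [0.003, -1.0, -0.002], [0.005, 0.002, -1.0]]
wrist_force: [0.1, 0.2, 8.1]
opening: 0.0124
gripper_force: 91.3
[-0.17037256  0.08232834  1.29238225] [0.09264499 0.18826395 8.13382391]
```

```bash
python3 -m inch '[0,0,0,0,0,-0.03,0, 0,0,-0.002,0,0,0,0, 0,0,-0.002,0,0,0,0, 0,0,-0.002,0,0,0,0, 0,0,0,0,0,0,0]'; python3 -c "
from h import *
o=telemetry.observe();print(o['ft_torque'],o['wrist_force'])"
```

```text
clock: 10.7
eef_pos: [0.6087, 0.0135, 0.0929]
eef_rot: [[1.0, 0.031, 0.003], [0.031, -1.0, -0.001], [0.003, 0.001, -1.0]]
wrist_force: [4.9, -1.9, 3.8]
opening: 0.0124
gripper_force: 88.7
[-0.32318143 -0.88817722  0.39936011] [ 4.92236769 -1.94606651  3.84067247]
```

```bash
python3 -m inch '[0,0,-0.001,0,0,0,0, 0,0,-0.001,0,0,0,0, 0,0,0,0,0,0,0]'; python3 -c "
from h import *
o=telemetry.observe();print(o['ft_torque'],o['wrist_force'])"
```

```text
clock: 11.0
eef_pos: [0.6084, 0.0135, 0.0943]
eef_rot: [[1.0, 0.031, 0.002], [0.031, -1.0, -0.001], [0.002, 0.001, -1.0]]
wrist_force: [6.3, -1.0, 0.4]
opening: 0.0124
gripper_force: 88.4
[-0.3910954  -0.95101097  0.45476895] [ 6.27373154 -0.99991274  0.41085738]
```

```bash
python3 -m inch '[0,0,-0.001,0,0,0,0, 0,0,-0.001,0,0,0,0, 0,0,0,0,0,0,0]'; python3 -c "
from h import *
o=telemetry.observe();print(o['ft_torque'],o['wrist_force'])"
```

```text
clock: 11.3
eef_pos: [0.6082, 0.0135, 0.0948]
eef_rot: [[1.0, 0.031, 0.001], [0.031, -1.0, -0.001], [0.001, 0.001, -1.0]]
wrist_force: [10.0, -2.4, -10.1]
opening: 0.0124
gripper_force: 88.2
[-0.43924471 -1.57346489  0.44447303] [ 10.02846375  -2.3735046  -10.06231094]
```

Upward motion is blocked with the foot about 13 mm below the rim: the lugs are in the notches. Let go and rise.

```bash
python3 -m inch '[0,0,0.002,0,0,0,0, 0,0,0,0,0,0,50, 0,0,0,0,0,0,50, 0,0,0,0,0,0,50, 0,0,0,0,0,0,50, 0,0,-0.01,0,0,0,50, 0,0,-0.02,0,0,0,50, 0,0,-0.03,0,0,0,50, 0,0,-0.03,0,0,0,50, 0,0,0,0,0,-0.14,50]'
```

```text
clock: 12.3
eef_pos: [0.6097, 0.0137, 0.1898]
eef_rot: [[0.985, 0.172, 0.009], [0.172, -0.985, -0.001], [0.009, 0.002, -1.0]]
wrist_force: [0.2, -0.2, -0.2]
opening: 0.0427
gripper_force: 0.0
```

```bash
python3 -m inch '[-0.0176,-0.0368,0,0,0,0,0, -0.0176,-0.0368,0,0,0,0,0, -0.0176,-0.0368,0,0,0,0,0, -0.0176,-0.0368,0,0,0,0,0, -0.0176,-0.0368,0,0,0,0,0, -0.0176,-0.0368,0,0,0,0,0, 0,0,0,0,0,0,0]'; python3 -c "
from h import *
t=imaging.capture('top');s=imaging.capture('scene')
for c in(s,t): print([imaging.tip_of(c,n) for n in('cap_center','swing_knob','swing_pivot')])
a=s['frame'][150:270,225:365,::-1];b=t['frame'][140:260,110:250,::-1]
cv2.imwrite('pics/k.png',cv2.resize(np.hstack([a,b]),None,fx=2.85,fy=2.85,interpolation=cv2.INTER_CUBIC))"
```

```text
clock: 13.0
eef_pos: [0.463, 0.2168, 0.185]
eef_rot: [[0.985, 0.174, -0.001], [0.174, -0.985, 0.001], [-0.0, -0.001, -1.0]]
wrist_force: [0.4, -0.5, -0.2]
opening: -0.0002
gripper_force: 0.0
[[{'pixel': [150.2, 151.6], 'p': 0.62}, {'pixel': [202.7, 253.3], 'p': 0.58}], [{'pixel': [210.8, 339.6], 'p': 0.94}], [{'pixel': [222.4, 298.7], 'p': 0.66}, {'pixel': [174.0, 163.7], 'p': 0.38}]]
[[{'pixel': [182.3, 221.1], 'p': 0.72}, {'pixel': [228.4, 404.0], 'p': 0.62}], [], [{'pixel': [194.5, 176.8], 'p': 0.86}]]
```

View pics/k.png

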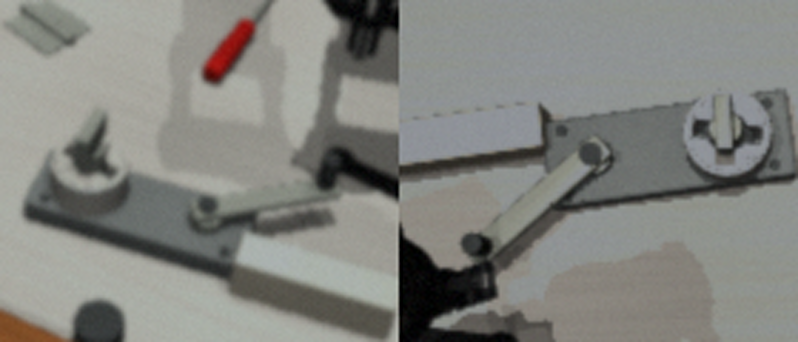

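Crops: the cap sits in the mouth with its bar across the case (730,120); knob at (475,243) in front of the fingers. Descend behind the knob, then push.

```bash
python3 -m inch '[0,0.0045,0.03,0,0,0,0, 0,0,0.03,0,0,0,0, 0,0,0.03,0,0,0,0, 0,0,0.029,0,0,0,0, 0.01,0,0,0,0,0,0, 0.01,0,0,0,0,0,0, 0.01,-0.001,0,0,0,0,0, 0.01,-0.0045,0,0,0,0,0, 0.01,-0.004,0,0,0,0,0, 0.01,-0.0035,0,0,0,0,0, 0,0,0,0,0,0,0]'
```

```text
clock: 14.5
eef_pos: [0.5259, 0.233, 0.0666]
eef_rot: [[0.985, 0.17, 0.004], [0.17, -0.985, 0.001], [0.004, -0.0, -1.0]]
wrist_force: [0.0, 0.4, -1.2]
opening: 0.0002
gripper_force: 0.0
```

```bash
python3 -c "
from h import *
s=imaging.capture('scene');t=imaging.capture('top')
for c in(s,t):
  for r in imaging.tip_of(c,'swing_knob'): print(r,atz(c,r['pixel'],.074))
"; python3 -m inch '[0.01,-0.0025,0,0,0,0,0, 0.01,-0.0025,0,0,0,0,0, 0,0,0,0,0,0,0]'
```

```text
{'pixel': [223.1, 341.5], 'p': 0.59} [0.55331987 0.24119127 0.074     ]
{'pixel': [274.3, 294.0], 'p': 0.75} [ 0.39718543 -0.14913781  0.074     ]
{'pixel': [214.2, 131.0], 'p': 0.6} [0.54132296 0.23784437 0.074     ]
clock: 15.0
eef_pos: [0.5431, 0.2404, 0.0654]
eef_rot: [[0.985, 0.17, 0.001], [0.17, -0.985, 0.0], [0.001, 0.0, -1.0]]
wrist_force: [-0.1, 0.2, -0.2]
opening: 0.0
gripper_force: 0.0
```

```bash
for i in 1; do python3 -m inch '[0.006,-0.001,0,0,0,0,0, 0.006,-0.001,0,0,0,0,0, 0,0,0,0,0,0,0]'; done
```

```text
clock: 15.3
eef_pos: [0.5545, 0.2445, 0.0651]
eef_rot: [[0.985, 0.17, 0.001], [0.17, -0.985, 0.0], [0.001, -0.0, -1.0]]
wrist_force: [-0.3, 1.2, -0.1]
opening: 0.0001
gripper_force: 0.0
```

```bash
python3 -m inch '[0.004,0,0,0,0,0,0, 0,0,0,0,0,0,0]'
```

```text
clock: 15.5
eef_pos: [0.5576, 0.2452, 0.065]
eef_rot: [[0.985, 0.17, -0.001], [0.17, -0.985, -0.0], [-0.001, -0.0, -1.0]]
wrist_force: [-2.6, 0.9, 0.2]
opening: 0.0001
gripper_force: 1.0
```

```bash
python3 -m inch '[0.003,0,0,0,0,0,0, 0,0,0,0,0,0,0]'
```

```text
clock: 15.7
eef_pos: [0.5577, 0.2453, 0.0648]
eef_rot: [[0.985, 0.17, -0.007], [0.17, -0.985, -0.002], [-0.007, 0.0, -1.0]]
wrist_force: [-11.3, -1.0, 7.1]
opening: 0.0001
gripper_force: 5.9
```

At the stop (11 N, no further motion). Back off and look.

```bash
python3 -m inch '[-0.01,0,0,0,0,0,0, -0.03,0,0,0,0,0,0, -0.03,0,-0.02,0,0,0,0, 0,0,-0.04,0,0,0,0, 0,0,-0.04,0,0,0,0, -0.04,0,-0.02,0,0,0,0, -0.04,0,0,0,0,0,0, 0,0,0,0,0,0,0]'; python3 -c "
from h import *
t=imaging.capture('top');s=imaging.capture('scene')
a=s['frame'][150:270,225:365,::-1];b=t['frame'][140:260,110:250,::-1]
cv2.imwrite('pics/end.png',cv2.resize(np.hstack([a,b]),None,fx=2.85,fy=2.85,interpolation=cv2.INTER_CUBIC))"
```

```text
clock: 16.5
eef_pos: [0.4086, 0.2194, 0.1855]
eef_rot: [[0.985, 0.171, -0.002], [0.171, -0.985, -0.001], [-0.002, 0.0, -1.0]]
wrist_force: [0.6, -1.1, 0.2]
opening: -0.0
gripper_force: 0.0
```

View pics/end.png

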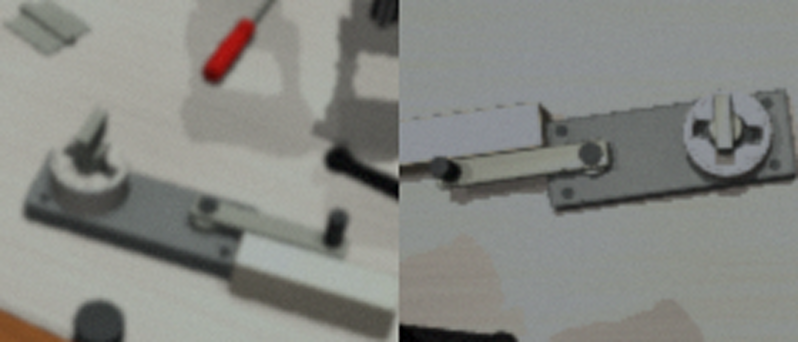

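The arm lies along the case against the wood block (knob at (445,170) in the top crop), and the cap is home in the mouth with its bar across the case at (725,120).

```bash
python3 -c "
from plant import manip
print(manip.sign_off())"
```

```text
the job is handed in; nothing more can be done
None
```

The lugged cap is locked home in the closer (an upward pull was blocked with the foot about 13 mm below the rim), the swing arm is folded against the wood block, the gripper is clear and the other goods were left alone; I handed the job in at about 17 s, and no verdict was returned.

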